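Set the wheel test stand to speed three and start it

TASK

A small robot car sits on the wheel test stand. With a fingertip, push the stand's speed lever away from its off end, click by click, and stop in the third click without going past it; then press the round start button right down and let it come back up. Do not press the square stop button, do not pinch the lever or lift anything, and leave the car and the other things where they lie.

Things in the scene. Friction and masses are not known exactly. Their poses are not given: they have to be found in the camera images.
- stand: Wheel test stand, an aluminium box fixed to the table: 220 (x) x 270 (y) x 50 mm high, origin at the centre of its underside. Its -x side is nearest the robot and carries a grey control strip. The lever's slot runs along the stand's y at local x = -75 mm, from y = -75 (off end) to +9 mm; seven black marks beside it show the positions, a black block the off end. The top is flat around the lever.
- lever (a joint): Lever travel, m, along the stand's +y: 0 at the off end (every run starts there), 0.084 at the far stop. Notches every 14 mm: first click 0.014, second 0.028, third 0.042. From a notch the push rises to 3.5 to 7 N a quarter of the way on, falls to nothing half way, then the lever snaps ahead by itself into the next notch. Let go, it rests within 0.5 mm of the nearest notch.
- lever_top (a point): Centre of the top of the lever's upright black grip, 36 mm above the stand's top and 86 mm above the table. The grip is 22 mm across the slot (stand's x) and 14 mm along it (stand's y); its flat sides reach from 4 to 33 mm above the stand's top. It moves with the lever; axes as the stand's. The car is 15 mm or more away, beyond it.
- start_top (a point): Centre of the top of the round white start button (34 mm across) when it is up, 44 mm above the table. It stands on a black fixed pod 64 x 64 x 32 mm, on one side of the stand; which side varies. It moves with the button.
- start (a joint): How far the start button is pushed down, m: 0 up, 0.006 fully down. Spring: begins to move at 1.5 N, fully down at 5 N; comes back up when let go.
- stop_top (a point): Centre of the top of the square white stop button (28 x 28 mm), 44 mm above the table, on a pod like the other one, on the other side of the stand. To be left alone.
- stop (a joint): How far the stop button is pushed down, m: 0 up, 0.006 fully down.
- car: Loose four-wheeled robot car, about 116 (x) x 104 (y) x 64 mm high, on the deck of the test stand beyond the lever; origin at the centre of its underside. Its top is 114 mm above the table. Bystander.
- screwdriver: Loose screwdriver lying on the table to the left of the stand. Bystander.
- motor: Loose small gear motor, about 85 mm long and 28 mm high, lying on the table. Bystander.
- wheel: Loose rubber wheel lying flat, 64 mm across, 24 mm high. Bystander.
- discs: Loose flat white disc, 76 mm across, 18 mm high. Bystander.
- phone: Loose black phone, 75 x 150 x 9 mm, lying to the right of the stand. Bystander.
- sensor: Loose small twin-eyed distance sensor, about 46 mm wide, 22 mm high. Bystander.
Mind the look-alikes: they are no part of the job. What is shaped like the part that bears start_top but blue or pink is not meant.

How it is judged:
By the outcome, as a careful person would: the job done as asked, in the order asked, and still so for the second after the job is handed in, with the robot touching nothing.
It also fails if it takes over 70 s, if anything falls off the work surface, if the arm or the gripper's body presses on something with over 40 N, if the wrist force passes 120 N, or if a joint passes its speed limit or range.

ROBOT

A 7-joint arm with a two-finger parallel gripper is mounted at the origin on the work surface. World frame = base frame: x ahead of the robot, y to its left, z up, the work surface at z = 0. Lengths are in m, angles in rad, forces in N, time in s.
With the tool pointing down it reaches from about 0.425 to 0.925 m from the base axis. Payload 6.8 kg.
Tool frame: the origin (TCP) lies on the centre line of the jaws, within the pads' length; the fingertips stand 14 mm ahead of it and the grasp point (between the pads) lies 5 mm behind it (bot.finger_overhang is the distance from the TCP to the fingertips, in m); z points along the fingers, y is the line along which they close (so a half turn about z gives the same grasp; the last joint's range is limited). The gripper opens to 85 mm and grips with 20 to 120 N. Pads are 22 mm wide; open, the fingers measure 114 mm over their backs; the gripper's body (76 mm by 85 mm) begins 54 mm behind the grasp point. The pads swing forward as they close: fully open they stand 13 mm farther back than shut.
Start: joints at [-0.108, 0.477, 0.022, 1.555, -0.011, 1.109, -0.083], TCP at [0.675, 0, 0.245] pointing down, gripper open.
Joint ranges: [-2.96, 2.96], [-0.34, 2.1], [-1.41, 1.46], [0.24, 2.44], [-1.37, 4.51], [0.17, 1.92], [-2.96, 2.96]. Speed limits (rad/s): [2.39, 2.39, 3.14, 3.14, 3.14, 3.14, 3.14].

INTERFACE

Orientations are given as a unit quaternion [w, x, y, z].
In Python, from station import bot gives the robot as it stands.
- The arm moves only by the shell command python3 -m inch 'ROWS' [OPENING] [FORCE]. ROWS is JSON, a list of rows, each a list of 4 numbers: the shift along the tool's x, y, z in m, then the turn about the tool's z in degrees. A call has 1 to 12 rows; each row shifts and turns the commanded pose from where the row before left it, along the tool's axes as they then stand; what a row does not reach is not made up. A row lasts 1/10 s, in which the tool goes at most 50 mm and 8.59 degrees, less where a joint would pass 70% of its speed; a pose out of reach is approached as far as the arm can. A call is refused whole if a number of a shift passes 0.05 or a number of a turn 8.59, either way. A call with a gripper value outside its range is refused whole. OPENING is the finger opening in m, from 0 to 0.0854, set as the call begins (- or left out, the last holds). The fingers move at their own pace and stop on an object; FORCE is the grip in N (left out, the last holds). Time passes only in rows, so rows that do not move let the fingers close. It gives the time, the measured TCP pose, the force, the opening and the grip force at its end, in the units of the state.
- bot.get_obs(): the state, without advancing time (a new reading comes with each control period).
- bot.read_camera(name): name is "scene" or "side" or "wrist"; returns a dict with "color" (384x512x3 uint8, red, green, blue), "mtx" (3x3 intrinsics, pixels), "world_from_camera" (4x4, takes a point from camera to world coordinates); the wrist camera has in their place "hand_eye" (4x4, takes a point from camera to tool coordinates, whose origin is the TCP and whose axes are the flange's). Camera axes: x right, y up, looking along -z (the intrinsics and any distortion apply to the point x, -y, -z); pixel columns grow to the right and rows downward; lengths in m; the calibration is good to about 2 mm. A picture is of the moment at which its call begins: read the wrist's pose just before it. There is no depth.
- bot.hand_in(): hands the job in; it is judged then, once.
The state is a dict: "t": time; "q": joint angles; "joint_vel": joint speeds; "joint_torque": joint torques, N m; "eef_pos": TCP position; "tool_rot": TCP orientation; "contact_force": force on the tool from outside, world axes, zero at the start; "torque": the same for the moment, N m; "gripper_width": opening from 0.0 (shut) to 1.0 (fully open); "grasp_force": force on a finger pad.
Only numpy, scipy, OpenCV 4.12 (cv2) and the standard library are available. Lean on these libraries where they do the work, as an engineer would, in place of code of your own. Each camera call takes 0.05 s, during which the arm holds its last target. There are 200 camera calls.

## Working session

There is one attempt and no reset: what is moved stays moved. The work goes in short steps, Python scripts to look and compute and a shell command to move; the robot and the scene stay as the last step left them, time stands still between calls to the robot, and variables do not carry over. Pictures are saved under pics/ and viewed, at most 10 in all, crops included, and the job is handed in when it is done.

```bash
mkdir -p pics; cat > h.py <<'E'
import numpy as np,cv2
from station import bot
def snap(n,f):
    o=bot.get_obs(); c=bot.read_camera(n); cv2.imwrite('pics/'+f,cv2.cvtColor(c['color'],cv2.COLOR_RGB2BGR)); 
    np.savez('pics/'+f+'.npz',**{k:v for k,v in c.items() if isinstance(v,(np.ndarray,list))},p=o['eef_pos'],r=o['tool_rot']); return c
def wfc(d):
    if 'world_from_camera' in d: return d['world_from_camera']
    from scipy.spatial.transform import Rotation as R
    r=d['r'];T=np.eye(4);T[:3,:3]=R.from_quat([r[1],r[2],r[3],r[0]]).as_matrix();T[:3,3]=d['p'];return T@d['hand_eye']
def pt(f,u,v,z):
    d=np.load('pics/'+f+'.npz');T=wfc(d);K=d['mtx']
    r=T[:3,:3]@np.array([(u-K[0,2])/K[0,0],-(v-K[1,2])/K[1,1],-1]);o=T[:3,3]
    return o+r*(z-o[2])/r[2]
def px(f,P):
    d=np.load('pics/'+f+'.npz');q=np.linalg.inv(wfc(d))@np.r_[P,1];K=d['mtx']
    return K[0,0]*q[0]/-q[2]+K[0,2],K[1,1]*-q[1]/-q[2]+K[1,2]
E
python3 - <<'E'
from h import *
print(bot.get_obs())
ims=[]
for n in ['scene','wrist']:
    c=snap(n,n+'0.png'); print(c.keys()); ims.append(cv2.resize(cv2.imread(f'pics/{n}0.png'),(800,600)))
E
```

```text
{'t': 0.0, 'q': array([-0.10807373,  0.47781019,  0.02231583,  1.55645305, -0.011483  ,
        1.1093172 , -0.08310938]), 'joint_vel': array([ 0.0001379 , -0.00175101,  0.00011391, -0.00087874,  0.0011082 ,
       -0.0009376 ,  0.00292176]), 'joint_torque': array([-5.45967814e-04, -5.96443820e+01,  1.60769675e+00, -2.81194621e+01,
        1.24063640e-02,  9.39900521e-03,  2.20753498e-05]), 'eef_pos': array([ 6.74425692e-01, -2.14306542e-05,  2.44317806e-01]), 'tool_rot': array([-6.04996309e-04,  7.07101260e-01,  7.07111691e-01, -7.06208999e-04]), 'contact_force': array([-0.45567916, -0.04938739,  0.16222392]), 'torque': array([-0.02540682, -0.02326936, -0.02881193]), 'grasp_force': 0.0, 'gripper_width': 0.9985385165442585}
dict_keys(['color', 'mtx', 'world_from_camera'])
dict_keys(['color', 'mtx', 'hand_eye'])
```

View pics/scene0.png

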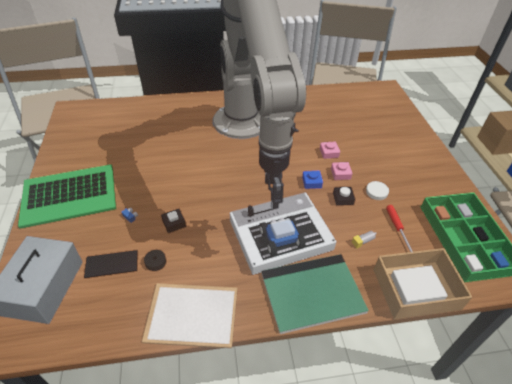

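View pics/wrist0.png

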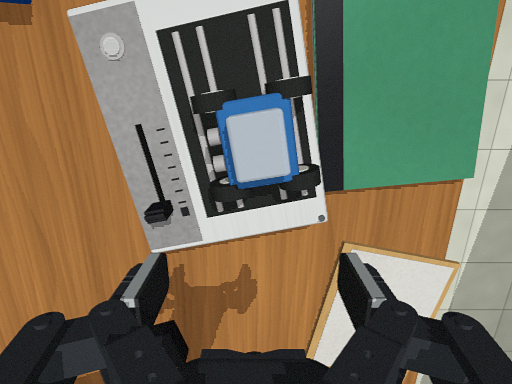

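The wrist view shows the lever grip at about (158,212) at the off end, with the slot running up to (138,125) and the stand yawed about 15°. The scene view shows black pods at (344,195) and (173,220). I'll zoom in to tell which one is round.

```bash
python3 - <<'E'
from h import *
a=cv2.imread('pics/scene0.png');w=cv2.imread('pics/wrist0.png')
f=lambda im,u,v,s,k:cv2.resize(im[v-s:v+s,u-s:u+s],(k,k),interpolation=cv2.INTER_CUBIC)
cv2.imwrite('pics/z0.png',np.hstack([f(a,344,195,20,260),f(a,173,220,20,260),f(w,158,190,80,270)[:260]]))
# stand yaw from top corners (wrist), z=.05
c=[pt('wrist0.png',u,v,.05) for u,v in [(68,14),(152,251),(328,220)]]
print(np.round(c,4))
e=c[0]-c[1];print('len y',np.linalg.norm(e),'yaw',np.degrees(np.arctan2(-e[0],e[1])), 'len x',np.linalg.norm(c[2]-c[1]))
ex=c[2]-c[1];print('yaw x',np.degrees(np.arctan2(ex[1],ex[0])))
print('slot far end',pt('wrist0.png',138,125,.05),'grip top',pt('wrist0.png',158,208,.086))
print('pods',pt('scene0.png',344,191,.044),pt('scene0.png',173,216,.044))
E
```

```text
[[ 0.4974  0.1543  0.05  ]
 [ 0.5497 -0.1003  0.05  ]
 [ 0.7621 -0.0587  0.05  ]]
len y 0.25989759466436485 yaw 11.610309920989211 len x 0.2164872212066444
yaw x 11.082122745736452
slot far end [0.55124863 0.05093015 0.05      ] grip top [ 0.57521878 -0.0296244   0.086     ]
pods [0.5031609 0.2937203 0.044    ] [ 0.53790139 -0.2813741   0.044     ]
```

View pics/z0.png

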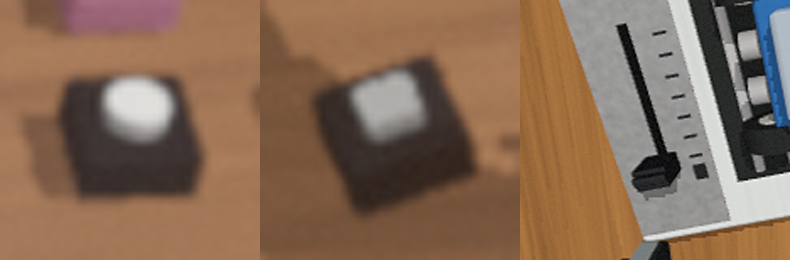

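The left pod carries the round button, so start is at about (0.503, 0.294). The right pod's button is square. The stand's yaw is about 11.3°. Next I close the fingers and go above the spot behind the lever.

```bash
python3 -m inch '[[-0.018,-0.023,0.015,0],[-0.018,-0.023,0.015,0],[-0.018,-0.023,0.015,0],[-0.018,-0.023,0.015,0],[0,0,0.01,-5.7],[0,0,0,-5.6],[0,0,0,0],[0,0,0,0]]' 0
python3 - <<'E'
from h import *
snap('wrist','w1.png');snap('side','s1.png')
print(px('w1.png',[.574,-.033,.086]),px('s1.png',[.574,-.033,.086]))
E
```

```text
t: 0.9
eef_pos: [0.5831, -0.0719, 0.1752]
tool_rot: [-0.0, 0.635, 0.772, 0.0]
contact_force: [0.9, 0.8, 0.3]
gripper_width: -0.002
grasp_force: 0.0
(np.float64(252.1157066010366), np.float64(154.80319181627422)) (np.float64(274.21403166018973), np.float64(181.82599517490942))
```

View pics/w1.png

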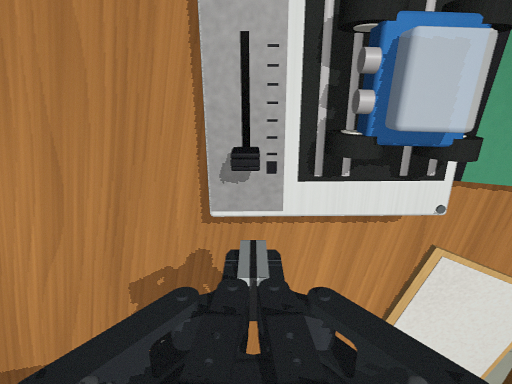

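View pics/s1.png

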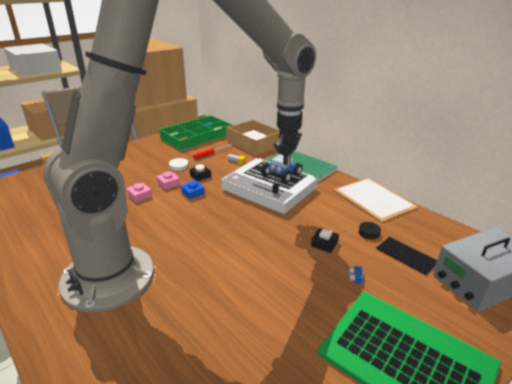

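The grip top is at about (246,152) in the wrist view. The slot runs nearly vertical at column 245, so the yaw matches. The side view shows the arm clear of the car.

```bash
python3 - <<'E'
from h import *
o=bot.get_obs();p=o['eef_pos'];ex=np.array([-.194,.981]);ey=np.array([.981,.194])
def rel(n,u,v,z):
    P=pt('w1.png',u,v,z);d=P[:2]-p[:2];print(n,P.round(4),'tool x,y',(d@ex).round(4),(d@ey).round(4))
rel('grip top',246,152,.086);rel('top near edge',246,158,.086);rel('side L',231,152,.086);rel('side R',260,152,.086)
rel('slot far',245,31,.05);rel('off block',271,167,.05);rel('mark3',272,121,.05);rel('last',273,45,.05)
rel('cornerL',211,215,.05);rel('cornerR',447,215,.05)
E
```

```text
grip top [ 0.5692 -0.0318  0.086 ] tool x,y 0.042 -0.0061
top near edge [ 0.57   -0.0362  0.086 ] tool x,y 0.0375 -0.0061
side L [ 0.5583 -0.034   0.086 ] tool x,y 0.042 -0.0171
side R [ 0.5793 -0.0298  0.086 ] tool x,y 0.042 0.0043
slot far [0.5517 0.0522 0.05  ] tool x,y 0.1278 -0.0069
off block [ 0.5936 -0.0473  0.05  ] tool x,y 0.0221 0.0149
mark3 [ 0.586  -0.0089  0.05  ] tool x,y 0.0612 0.0149
last [0.5746 0.047  0.05  ] tool x,y 0.1182 0.0145
cornerL [ 0.5489 -0.1024  0.05  ] tool x,y -0.0233 -0.0396
cornerR [ 0.7626 -0.0602  0.05  ] tool x,y -0.0234 0.1782
```

```bash
python3 -m inch '[[0,-0.0065,0.024,0],[0,0,0.024,0],[0,0,0.024,0],[0,0,0.024,0],[0,0,0,0],[0,0,0,0]]'
python3 -m inch '[[0.005,0,0,0],[0.005,0,0,0],[0.002,0,0,0],[0.002,0,0,0],[0,0,0,0],[0,0,0,0]]'
```

```text
t: 1.6
eef_pos: [0.5768, -0.0731, 0.0796]
tool_rot: [-0.0, 0.634, 0.773, -0.0]
contact_force: [-0.2, -0.1, 0.2]
gripper_width: 0.001
grasp_force: 0.0
t: 2.2
eef_pos: [0.5739, -0.0596, 0.0794]
tool_rot: [0.0, 0.634, 0.773, 0.0]
contact_force: [-0.6, -0.7, -0.1]
gripper_width: 0.0
grasp_force: 0.0
```

```bash
for i in 1; do python3 -m inch '[[0.002,0,0,0],[0.002,0,0,0],[0,0,0,0],[0,0,0,0]]'|sed -n 2,4p; python3 -m inch '[[0.002,0,0,0],[0,0,0,0],[0,0,0,0]]'|sed -n 2,4p;python3 -m inch '[[0.001,0,0,0],[0,0,0,0],[0,0,0,0]]'|sed -n 2,4p;python3 -m inch '[[0.001,0,0,0],[0,0,0,0],[0,0,0,0]]'|sed -n 2,4p; done
```

```text
eef_pos: [0.5732, -0.0563, 0.0793]
tool_rot: [0.0, 0.634, 0.773, -0.0]
contact_force: [0.8, -3.6, 0.3]
eef_pos: [0.5728, -0.0544, 0.0793]
tool_rot: [0.0, 0.634, 0.773, -0.0]
contact_force: [0.3, -4.1, 0.4]
eef_pos: [0.5725, -0.0531, 0.0793]
tool_rot: [0.0, 0.634, 0.773, -0.0]
contact_force: [0.7, -4.6, -0.3]
eef_pos: [0.5721, -0.0503, 0.0792]
tool_rot: [-0.001, 0.634, 0.774, 0.0]
contact_force: [0.1, -0.0, 0.4]
```

The first click snapped, with the force dropping to 0. Contact in notch 1 should come at about y = -0.044.

```bash
python3 -m inch '[[0.002,0,0,0],[0.002,0,0,0],[0,0,0,0],[0,0,0,0]]'|sed -n '2p;4p'; python3 -m inch '[[0.002,0,0,0],[0.002,0,0,0],[0,0,0,0],[0,0,0,0]]'|sed -n '2p;4p';python3 -m inch '[[0.002,0,0,0],[0,0,0,0],[0,0,0,0]]'|sed -n '2p;4p';python3 -m inch '[[0.001,0,0,0],[0,0,0,0],[0,0,0,0]]'|sed -n '2p;4p'
```

```text
eef_pos: [0.5715, -0.0474, 0.0793]
contact_force: [-0.4, -0.4, -0.5]
eef_pos: [0.5708, -0.0438, 0.0793]
contact_force: [0.4, -0.7, -0.7]
eef_pos: [0.5705, -0.0425, 0.0794]
contact_force: [0.9, -2.3, -0.7]
eef_pos: [0.5703, -0.0415, 0.0793]
contact_force: [1.0, -5.2, 0.0]
```

```bash
for i in 1; do python3 -m inch '[[0.001,0,0,0],[0.001,0,0,0],[0,0,0,0],[0,0,0,0]]'|sed -n '2p;4p'; python3 -m inch '[[0.001,0,0,0],[0,0,0,0],[0,0,0,0]]'|sed -n '2p;4p';python3 -m inch '[[0.001,0,0,0],[0,0,0,0],[0,0,0,0]]'|sed -n '2p;4p'; done
```

```text
eef_pos: [0.5698, -0.0393, 0.0793]
contact_force: [1.2, -5.4, 0.5]
eef_pos: [0.5693, -0.0365, 0.0792]
contact_force: [0.2, 0.4, -0.6]
eef_pos: [0.5693, -0.0364, 0.0793]
contact_force: [-0.4, -1.0, -0.4]
```

The second click snapped. Contact should next come at about y = -0.030 and the snap at about -0.023, and the finger must stay short of -0.016.

```bash
python3 -m inch '[[0.002,0,0,0],[0.002,0,0,0],[0.002,0,0,0],[0,0,0,0],[0,0,0,0]]'|sed -n '2p;4p'; python3 -m inch '[[0.002,0,0,0],[0.001,0,0,0],[0,0,0,0],[0,0,0,0]]'|sed -n '2p;4p';python3 -m inch '[[0.001,0,0,0],[0.001,0,0,0],[0,0,0,0],[0,0,0,0]]'|sed -n '2p;4p'; python3 -m inch '[[0.001,0,0,0],[0,0,0,0],[0,0,0,0]]'|sed -n '2p;4p'
```

```text
eef_pos: [0.5682, -0.031, 0.0793]
contact_force: [0.1, -0.0, 0.0]
eef_pos: [0.5678, -0.0288, 0.0794]
contact_force: [0.4, -3.3, -0.1]
eef_pos: [0.5673, -0.0269, 0.0793]
contact_force: [0.3, -5.6, 0.3]
eef_pos: [0.5671, -0.0257, 0.0794]
contact_force: [1.3, -4.1, -0.8]
```

```bash
python3 -m inch '[[0.001,0,0,0],[0,0,0,0],[0,0,0,0],[0,0,0,0]]'|sed -n '2p;4p';  python3 -m inch '[[0.001,0,0,0],[0,0,0,0],[0,0,0,0]]'|sed -n '2p;4p'
```

```text
eef_pos: [0.5667, -0.0229, 0.0792]
contact_force: [-0.0, -0.3, -0.3]
eef_pos: [0.5666, -0.0229, 0.0793]
contact_force: [-0.2, -0.4, 0.2]
```

The third click snapped. I back off, rise and check.

```bash
python3 -m inch '[[-0.01,0,0,0],[-0.02,0,0,0],[-0.02,0,0,0],[0,0,-0.03,0],[0,0,-0.035,0],[0,0,-0.035,0],[0,0,0,0],[0,0,0,0]]'
python3 - <<'E'
from h import *
snap('wrist','w2.png')
im=cv2.imread('pics/w2.png')[0:230,150:350];cv2.imwrite('pics/w2c.png',cv2.resize(im,None,fx=2.5,fy=2.5))
E
```

```text
t: 9.0
eef_pos: [0.5769, -0.0731, 0.18]
tool_rot: [0.001, 0.634, 0.773, 0.001]
contact_force: [-0.5, -0.3, -0.4]
gripper_width: -0.0
grasp_force: 0.0
```

View pics/w2c.png

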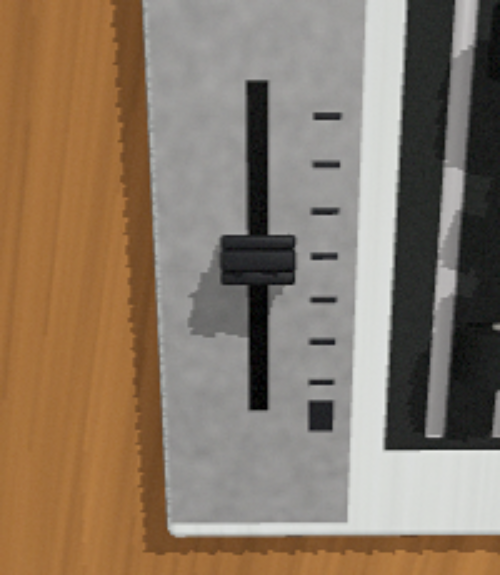

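The lever stands at the fourth mark from the bottom, row 256 of the crop, which is the third click. Next is the start pod.

```bash
python3 -m inch '[[0.03,0,0,0],[0.03,0,0,0],[0.04,0,0,0],[0.04,0,0,0],[0.04,0,0,0],[0.04,0,0,0],[0.04,0,0,0],[0.04,0,0,0],[0,0,0,0],[0,0,0,0],[0,0,0,0]]'
python3 - <<'E'
from h import *
snap('wrist','w3.png');print(px('w3.png',[.503,.294,.044]))
E
```

```text
t: 10.15
eef_pos: [0.5175, 0.2202, 0.1782]
tool_rot: [-0.0, 0.635, 0.773, -0.001]
contact_force: [-0.8, -0.9, -0.1]
gripper_width: -0.001
grasp_force: 0.0
(np.float64(254.2499193189437), np.float64(102.87123241667092))
```

View pics/w3.png

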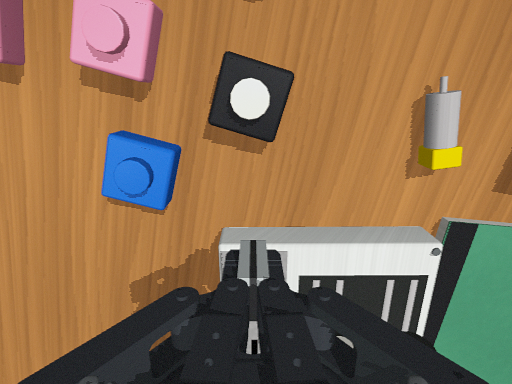

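The round white button is at (250,98) on the black pod, close to the prediction.

```bash
python3 - <<'E'
from h import *
p=bot.get_obs()['eef_pos'];P=pt('w3.png',250,98,.044);d=(P-p)[:2];print(P,d@[-.194,.981],d@[.981,.194])
print('diam',np.linalg.norm(pt('w3.png',230,98,.044)-pt('w3.png',270,98,.044)))
E
```

```text
[0.49872942 0.29714098 0.044     ] 0.07940801808199843 -0.0036930649674889963
diam 0.03360775197123108
```

```bash
python3 -m inch '[[0.038,-0.004,0,0],[0.039,0,0,0],[0,0,0.035,0],[0,0,0.035,0],[0,0,0.03,0],[0,0,0.01,0],[0,0,0,0],[0,0,0,0]]'
python3 -m inch '[[0,0,0.003,0],[0,0,0.003,0],[0,0,0.002,0],[0,0,0.002,0],[0,0,0,0],[0,0,0,0]]'
```

```text
t: 11.0
eef_pos: [0.4997, 0.2965, 0.0704]
tool_rot: [0.0, 0.635, 0.773, 0.001]
contact_force: [0.3, -0.2, 0.8]
gripper_width: -0.002
grasp_force: 0.0
t: 11.6
eef_pos: [0.4986, 0.2966, 0.0593]
tool_rot: [-0.0, 0.634, 0.773, -0.0]
contact_force: [-0.1, 0.0, 0.1]
gripper_width: -0.001
grasp_force: 0.0
```

```bash
python3 -m inch '[[0,0,0.002,0],[0,0,0.002,0],[0,0,0,0],[0,0,0,0]]'|sed -n '2p;4p'; python3 -m inch '[[0,0,0.002,0],[0,0,0.001,0],[0,0,0,0],[0,0,0,0]]'|sed -n '2p;4p'; python3 -m inch '[[0,0,0.001,0],[0,0,0,0],[0,0,0,0]]'|sed -n '2p;4p'
```

```text
eef_pos: [0.4989, 0.2968, 0.0555]
contact_force: [-0.1, -0.0, 3.4]
eef_pos: [0.4989, 0.2968, 0.0525]
contact_force: [0.5, 0.6, 4.0]
eef_pos: [0.4989, 0.2968, 0.052]
contact_force: [-2.0, -0.8, 9.4]
```

```bash
python3 -m inch '[[0,0,0.001,0],[0,0,0,0],[0,0,0,0]]'|sed -n '2p;4p'; python3 -m inch '[[0,0,-0.005,0],[0,0,-0.015,0],[0,0,-0.03,0],[0,0,-0.03,0],[0,0,-0.03,0],[-0.03,0,0,0],[-0.04,0,0,0],[0,0,0,0],[0,0,0,0]]'
python3 - <<'E'
from h import *
snap('wrist','w4.png')
E
```

```text
eef_pos: [0.499, 0.2969, 0.0519]
contact_force: [-2.4, -2.9, 18.3]
t: 13.9
eef_pos: [0.5123, 0.2266, 0.1605]
tool_rot: [-0.0, 0.635, 0.772, -0.0]
contact_force: [0.3, 1.0, -0.1]
gripper_width: -0.001
grasp_force: 0.0
```

View pics/w4.png

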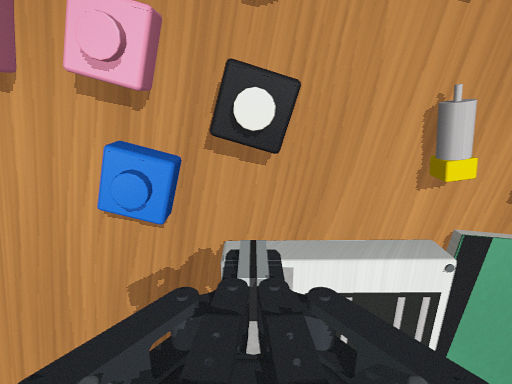

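The button bottomed out at TCP z = 0.052 with 18 N. It is up again at (254,108), the pod hasn't moved, and the robot is touching nothing.

```bash
python3 -c "
from station import bot
print(bot.hand_in())"
```

```text
the job is handed in; nothing more can be done
None
```

The lever is in its third click, the start button was pressed fully down and came back up, and the job is handed in; no verdict came back.

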